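Tip the frame brackets into the catch tub

TASK

Get the grey catch tub out from under the little plywood riser and set it under the spout of the tilt tray, plain end pushed up against the plywood stand (touching or nearly), straight in line with the tray, its tall handle pointing away. Let go of the tub, then lift the tray by its bar until all three steel brackets have slid into the tub, and lower it gently back onto its rest without letting it drop. Do not take the brackets in the gripper, leave the other things on the table where they are, and leave the tub in place.

Things in the scene. Friction and masses are not known exactly. Their poses are not given: they have to be found in the camera images.
- stand: Fixed plywood stand of the tilt tray. Origin on the table, below the hinge, at the outer face of the hinge post (90 mm wide, 8 to 74 mm high: the tub is pushed against it). Its -x axis is the pouring direction (spout side), +x points to the tray's lifting bar, z up. The foot covers x 0 to 170, y +-50 mm, 8 mm high.
- tray_hinge (a point): Hinge axis of the tray, 90 mm above the table over the stand's origin; it runs along the stand's y. The aluminium tray is 54 mm wide (46 inside), side walls 22 mm high, floor 4 mm thick with its upper side at hinge height; it reaches from 45 mm beyond the hinge on the spout side (open end) to 150 mm on the bar side.
- tray (a joint): Tray angle in rad: 0 = level on its rest, growing as the bar is lifted, stop at 0.9. The tray weighs 0.25 kg; slightly damped, but it falls if let go. The brackets begin to slide between about 0.4 and 0.7 rad, so tip it nearly to the stop. Let it come down slower than 1.5 rad/s (2 rad/s counts as dropped).
- tray_bar (a point): Middle of the tray's lifting bar at the free edge: round steel bar, 12 mm in diameter, 76 mm long, parallel to the hinge, 192 mm from it and 10 mm above the tray floor (100 mm above the table at rest), with a 36 mm gap to the tray's end wall and free space below. Site axes: x from the hinge to the bar, y along the bar. It may turn between the fingers as the tray swings.
- bracket0: L-shaped steel frame bracket, 28 x 28 x 8 mm, 30 g, lying in the tray. Origin at the centre of its underside.
- bracket1: Second bracket, the same.
- bracket2: Third bracket, the same.
- tub: Grey plastic tub, open on top, 160 x 68 mm, walls 38 mm high, 4 mm thick, 0.1 to 0.22 kg. Origin: centre of its underside; x along its length. The +x end wall carries a tall upright handle (too tall to go under the spout); the -x end is plain. At the start the handle end is under the riser, the plain end sticks out 75 to 90 mm; there it can be gripped across its 68 mm width and slid along the table.
- tub_end (a point): Foot of the tub's plain end: outer face of that wall, middle of its width, on the table (tub x = -80 mm).
- tub_handle (a point): Grip point of the tub's handle, 77 mm above its underside, at tub x = +75 mm: an upright plate 28 mm wide (along tub y), 10 mm thick (along tub x), rising from the end wall to 92 mm. Gripped across its 10 mm thickness from above it carries the tub level; gripped across its width the tub droops.
- riser: Fixed plywood bench riser: board 130 mm deep (x) by 160 mm wide (y), top at 110 mm, 100 mm clear height, sides 12 mm thick, open at -x and +x. Origin on the table under its centre; the tub sticks out at its -x side, both pointing the same way. Two small tins stand on its rear half, up to 158 mm high.
- tape: Bystander: roll of masking tape, 96 mm across, 24 mm high. Leave it where it is.
- bottle: Bystander: clear plastic bottle, 64 mm across, 200 mm high. Leave it where it is.
- jar: Bystander: glass jar, 68 mm across, 90 mm high. Leave it where it is.
- cup: Bystander: white plastic cup, 72 mm across, 85 mm high. Leave it where it is.
- knife: Bystander: paint spatula, 200 mm long, lying flat. Leave it where it is.
- cigarbox: Bystander: dark wooden box, 100 x 150 x 45 mm. Leave it where it is.
- pot: Bystander: dark metal pot with two side handles, 84 mm across without them, 70 mm high. Leave it where it is.
There are look-alikes about, which are no part of the job. Leave any green look-alike of the tub alone.

How it is judged:
By the outcome, as a careful person would: the job done as asked, in the order asked, and still so for the second after the job is handed in, with the robot touching nothing.
It also fails if it takes over 72 s, if anything falls off the work surface, if the arm or the gripper's body presses on something with over 40 N, if the wrist force passes 120 N, or if a joint passes its speed limit or range.

ROBOT

A 6-joint arm with a two-finger parallel gripper is mounted at the origin on the work surface. World frame = base frame: x ahead of the robot, y to its left, z up, the work surface at z = 0. Lengths are in m, angles in rad, forces in N, time in s.
With the tool pointing down it reaches from about 0.3 to 0.875 m from the base axis. Payload 6.4 kg.
Tool frame: the origin (TCP) lies midway between the tips of the shut fingers; the grasp point (between the pads) lies 19 mm behind it; z points along the fingers, y is the line along which they close (so a half turn about z gives the same grasp; the last joint's range is limited). The gripper opens to 88 mm and grips with 3 to 60 N. Pads are 18 mm wide; open, the fingers measure 123 mm over their backs; the gripper's body (75 mm by 187 mm) begins 45 mm behind the grasp point.
Start: joints at [0.93, 0.181, 1.607, -0, 1.354, -0.206], TCP at [0.242, 0.522, 0.239] pointing down, gripper open.
Joint ranges: [-2.99, 2.99], [-0.89, 2.07], [0.3, 2.58], [-1.14, 4.28], [0, 2.63], [-3.12, 3.12]. Speed limits (rad/s): [2.57, 2.57, 3.01, 3.14, 3.14, 3.14].

INTERFACE

Orientations are given as a 3x3 rotation matrix whose columns are the frame's x, y, z axes.
In Python, from cell import telemetry, snapshot, r, search_frame, trace gives the robot as it stands.
- The arm moves only by the tool servo_tool, never from a script. Its argument "deltas" is a list of rows, each a list of 3 entries, a list of its own where there are three numbers: the gripper's target within -1 to 1 (fully open at 1, half-way at 0, shut at -1), then the shift along the tool's x, y, z as a fraction of full scale, then the turn about the tool's z as a fraction of full scale. In form: [[grip, [x, y, z], yaw], ...]. A call has 1 to 12 rows; each row is the pose to reach, as a shift and turn from the pose commanded when the call began, along the tool's axes at that moment; what a row does not reach only later rows make up. Full scale, the value 1, is 8 cm for a shift and 30 degrees for a turn. A row lasts 1/10 s, in which the tool goes at most 50 mm and 8.59 degrees, less where a joint would pass 70% of its speed; a pose out of reach is approached as far as the arm can. A call with a number of a shift or a turn outside -1 to 1 is refused whole. A call with a gripper value outside its range is refused whole. The fingers move at their own pace and stop on an object; "force" is the grip in N (left out, the last holds). Time passes only in rows, so rows that repeat a pose let the fingers close. It gives the time, the measured TCP pose, the force, the opening and the grip force at its end, in the units of the state.
- telemetry.get_obs(): the state, without advancing time (a new reading comes with each control period).
- snapshot(name): name is "scene" or "side" or "wrist"; returns a dict with "pixels" (384x512x3 uint8, red, green, blue), "depth" (384x512 float32, m along the optical axis (not along the pixel's ray), 0 where there is no reading), "K" (3x3 intrinsics, pixels), "camera_from_world" (4x4, takes a point from world to camera coordinates). Camera axes: x right, y down, z forward; pixel columns grow to the right and rows downward; lengths in m; the calibration is good to about 2 mm. A picture is of the moment at which its call begins.
- r.close_job(): hands the job in; it is judged then, once.
Trained networks look in a picture, given as the dict that the camera call returned (one of the last four; its "shot" number tells which), for a name from the list of things; names that differ only in an ending like _2 or _b are one class to them, and where a whole thing is asked for, a point or a joint stands for the part that bears it (a point fixed in the world has none). Each returns a list of dicts, best first, with "confidence" (0 to 1); they miss things now and then, are a little off and sometimes report something else, mostly with a low value. They report only what shows in the picture. A call takes as long as a camera call. They do not tell look-alikes from the thing itself.
- search_frame(picture, target): "box" ([left, top, right, bottom] in pixels, round what is visible of it).
- trace(picture, target): "region" (384x512 bool, what is visible of it) and "box" ([left, top, right, bottom] in pixels, round what is visible of it).
The state is a dict: "time_s": time; "qpos": joint angles; "dq": joint speeds; "effort": joint torques, N m; "eef_pos": TCP position; "orientation": TCP orientation; "wrist_force": force on the tool from outside, world axes, zero at the start; "moment": the same for the moment, N m; "opening": finger opening in m; "grasp_force": force on a finger pad.
Only numpy, scipy, OpenCV 4.12 (cv2) and the standard library are available. Lean on these libraries where they do the work, as an engineer would, in place of code of your own. Each camera call takes 0.05 s, during which the arm holds its last target. There are 200 camera calls.

## Working session

There is one attempt and no reset: what is moved stays moved. The work goes in short steps, Python scripts to look and compute and a tool call to move; the robot and the scene stay as the last step left them, time stands still between calls to the robot, and variables do not carry over. Pictures are saved under pics/ and viewed, at most 10 in all, crops included, and the job is handed in when it is done.

Besides the shell and the picture viewer there is one more tool, called as name(argument=value, ...), one argument or row to a line, values as JSON. servo_tool: Moves the arm, as the interface text tells. Its arguments: {"type":"object","properties":{"deltas":{"type":"array"},"force":{"type":"number"}},"required":["deltas"]}

```bash
ls; mkdir -p pics; cat > h.py <<'E'
import numpy as np, cv2
from cell import telemetry, snapshot, r, search_frame, trace
def save(p,n): cv2.imwrite('pics/'+n, p["pixels"][:,:,::-1])
def world(p, mask=None):
    d=p["depth"]; K=p["K"]; v,u=np.nonzero((d>0) if mask is None else (mask&(d>0)))
    z=d[v,u]; c=np.stack([(u-K[0,2])*z/K[0,0],(v-K[1,2])*z/K[1,1],z,np.ones_like(z)])
    return (np.linalg.inv(p["camera_from_world"])@c)[:3].T
E
python3 - <<'E'
from h import *
P={n:snapshot(n) for n in("scene","side")}
cv2.imwrite('pics/a.png',np.hstack([cv2.resize(P[n]["pixels"][:,:,::-1],(512,384)) for n in P])[:, :] if 0 else np.vstack([P[n]["pixels"][:,:,::-1] for n in P])[:, :] if 0 else P["scene"]["pixels"][:,:,::-1])
save(P["side"],'b.png')
for n in P:
  for t in("tub","stand","tray_bar","riser","tub_handle","bottle","jar","cup","pot","tape","cigarbox","knife"):
    for o in trace(P[n],t)[:3]:
      w=world(P[n],o["region"]); 
      if len(w): print(n,t,round(o["confidence"],2),np.round(o["box"]).astype(int),np.round(np.percentile(w,[2,50,98],axis=0),3).tolist())
print(telemetry.get_obs()["orientation"])
E
```

```text
pics
scene tub 0.93 [205  97 241 124] [[0.163, -0.454, -0.005], [0.195, -0.375, 0.016], [0.236, -0.296, 0.084]]
scene tub 0.84 [186 159 209 181] [[0.469, -0.316, -0.005], [0.502, -0.28, 0.011], [0.551, -0.236, 0.042]]
scene tub 0.6 [296 172 334 222] [[0.319, 0.106, -0.005], [0.383, 0.177, 0.01], [0.459, 0.258, 0.087]]
scene tray_bar 0.66 [266 204 332 256] [[0.532, 0.092, 0.082], [0.565, 0.197, 0.096], [0.623, 0.32, 0.115]]
scene riser 0.89 [144 150 199 204] [[0.537, -0.418, 0.009], [0.625, -0.312, 0.108], [0.692, -0.242, 0.16]]
scene riser 0.57 [217 247 244 275] [[0.716, -0.005, -0.0], [0.764, 0.037, 0.02], [0.807, 0.084, 0.029]]
scene tub_handle 0.94 [297 172 332 223] [[0.323, 0.106, -0.005], [0.384, 0.18, 0.009], [0.461, 0.258, 0.087]]
scene tub_handle 0.83 [195  96 243 125] [[0.164, -0.455, -0.005], [0.195, -0.376, 0.017], [0.236, -0.296, 0.084]]
scene tub_handle 0.8 [188 158 206 184] [[0.468, -0.318, -0.005], [0.504, -0.28, 0.013], [0.582, -0.238, 0.091]]
scene bottle 0.87 [193 216 210 250] [[0.733, -0.105, 0.007], [0.774, -0.067, 0.123], [0.794, -0.047, 0.201]]
scene jar 0.62 [2
[... 2166 characters left out ...]
 [0.399, 0.448, 0.089]]
side pot 0.79 [327 212 376 246] [[0.698, -0.238, 0.005], [0.751, -0.179, 0.045], [0.802, -0.122, 0.073]]
side tape 0.76 [304 166 335 192] [[0.714, -0.009, 0.0], [0.747, 0.055, 0.019], [0.803, 0.106, 0.03]]
side cigarbox 0.68 [219  91 260 121] [[0.526, 0.402, 0.009], [0.586, 0.467, 0.047], [0.656, 0.544, 0.052]]
side knife 0.55 [250 341 288 384] [[0.363, -0.532, 0.001], [0.406, -0.493, 0.005], [0.45, -0.449, 0.009]]
side knife 0.51 [239 116 273 180] [[0.517, 0.088, 0.005], [0.561, 0.155, 0.092], [0.623, 0.321, 0.116]]
[[-9.06962109e-01  4.21212209e-01 -8.99160878e-05]
 [ 4.21212215e-01  9.06962108e-01 -6.66289323e-05]
 [ 5.34855648e-05 -9.83036714e-05 -9.99999994e-01]]
```

```bash
cat > m.py <<'E'
from h import *
P=[snapshot("scene"),snapshot("side")]
W=np.vstack([world(p) for p in P]); C=np.vstack([p["pixels"][p["depth"]>0] for p in P])
np.savez('cloud.npz',W=W,C=C)
c=P[0]["pixels"][85:295,130:400,::-1]
cv2.imwrite('pics/c.png',cv2.resize(c,(800,600)))
o=np.argsort(W[:,2]);W=W[o];C=C[o]
S=750; im=np.zeros((600,800,3),np.uint8)+255
# col: -y, row: -x ; x 0.1..0.9, y -0.5..0.55
u=((0.5-W[:,1])*S).astype(int); v=((0.88-W[:,0])*S).astype(int)
for a in range(4):
  k=(u>=0)&(u<799)&(v>=0)&(v<599)
  im[v[k]+a//2,u[k]+a%2]=C[k][:,::-1]
cv2.imwrite('pics/d.png',im)
E
python3 m.py
```

```text
(no output)
```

View pics/c.png

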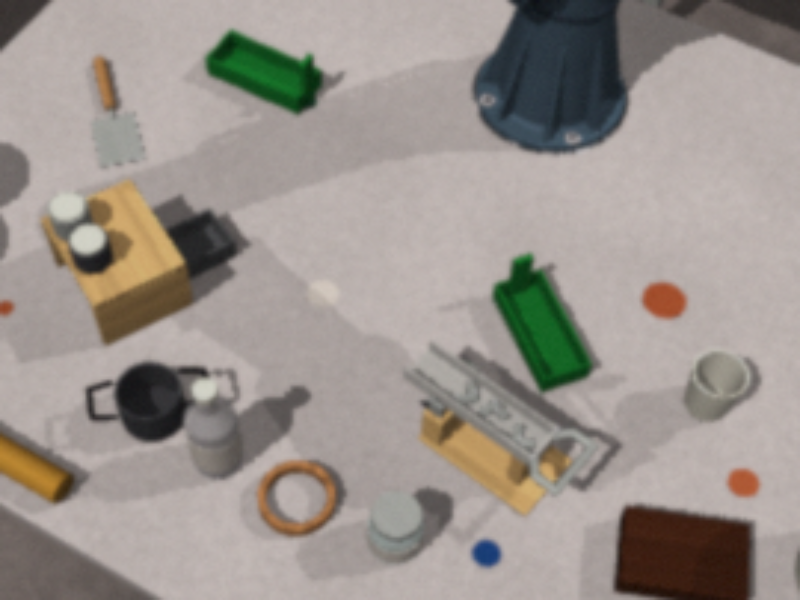

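View pics/d.png

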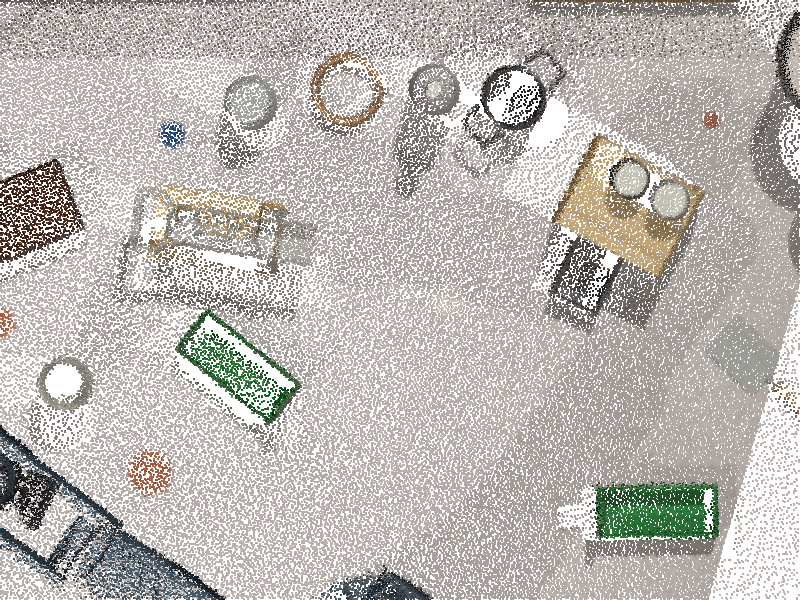

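```bash
python3 - <<'E'
from h import *
d=np.load('cloud.npz');W,C=d['W'],d['C'].astype(int)
def rect(n,k):
  w=W[k][:,:2]; 
  # trim outliers
  nb=np.array([(np.hypot(*(w-q).T)<.01).sum() for q in w]); w=w[nb>5]
  (cx,cy),(a,b),t=cv2.minAreaRect((w*1000).astype(np.float32)); print(n,len(w),round(cx),round(cy),round(a),round(b),round(t,1))
x,y,z=W.T
R=(x>.45)&(x<.75)&(y>-.45)&(y<-.2)
rect('risertop',R&(z>.1)&(z<.118))
rect('tins',R&(z>.145)&(z<.17))
T=R&(x<.585)&(z>.03)&(z<.05)&(C.max(1)<90)
rect('tubrim',T); rect('tubrim2',R&(z>.03)&(z<.045)&(C.max(1)<90)&(y-(-.28)> -0.1)&(x<.56))
Q=(x>.48)&(x<.68)&(y>.06)&(y<.36)
rect('tray',Q&(z>.08)&(z<.125)); rect('walls',Q&(z>.106)&(z<.125))
rect('foot',Q&(z>.004)&(z<.013)&(C[:,0]-C[:,2]>40)); rect('wood',Q&(z<.08)&(C[:,0]-C[:,2]>50))
E
```

```text
risertop 2867 607 -336 168 131 62.0
tins 980 628 -366 114 52 62.3
tubrim 213 512 -281 74 87 66.7
tubrim2 204 510 -280 74 82 68.0
tray 2031 571 204 248 90 81.7
walls 466 564 204 246 88 77.0
foot 501 575 213 172 100 82.0
wood 685 574 211 171 100 82.0
```

Candidates for the tub (crop c.png): the green ones at (265,70) and (540,320), and the dark grey one at (205,245), which sticks out from under the riser. The grey one fits both the colour and the location. The stand's spout points toward -y and its bar is at (565,460). I'll move above the grey tub.

servo_tool(
  deltas=[
    [1,[-0.44,-0.47,0],0],
    [1,[-0.88,-0.95,0],0],
    [1,[-0.88,-0.95,0],0],
  ],
)

```text
time_s: 1.7
eef_pos: [0.2747, 0.4192, 0.2381]
orientation: [[-0.906, 0.424, -0.001], [0.424, 0.906, -0.002], [-0.001, -0.002, -1.0]]
wrist_force: [-0.5, 0.2, -1.3]
opening: 0.0878
grasp_force: 0.0
```

servo_tool(
  deltas=[
    [1,[-0.44,-0.47,0],0],
    [1,[-0.88,-0.95,0],0],
    [1,[-0.88,-0.95,0],0],
  ],
)

```text
time_s: 2.0
eef_pos: [0.3072, 0.3212, 0.2388]
orientation: [[-0.905, 0.425, 0.001], [0.425, 0.905, -0.001], [-0.001, -0.001, -1.0]]
wrist_force: [0.5, 0.1, 0.8]
opening: 0.0883
grasp_force: 0.0
```

servo_tool(
  deltas=[
    [1,[-0.44,-0.47,0],0],
    [1,[-0.88,-0.95,0],0],
    [1,[-0.88,-0.95,0],0],
  ],
)

```text
time_s: 2.3
eef_pos: [0.3395, 0.2227, 0.2391]
orientation: [[-0.905, 0.426, 0.001], [0.426, 0.905, -0.001], [-0.002, 0.0, -1.0]]
wrist_force: [0.3, 0.9, 0.6]
opening: 0.0878
grasp_force: 0.0
```

servo_tool(
  deltas=[
    [1,[-0.44,-0.47,0],0],
    [1,[-0.88,-0.95,0],0],
    [1,[-0.88,-0.95,0],0],
  ],
)

```text
time_s: 2.6
eef_pos: [0.3715, 0.1241, 0.2393]
orientation: [[-0.904, 0.427, 0.002], [0.427, 0.904, -0.001], [-0.002, 0.0, -1.0]]
wrist_force: [-0.0, 0.5, -0.1]
opening: 0.0877
grasp_force: 0.0
```

servo_tool(
  deltas=[
    [1,[-0.44,-0.47,0],0],
    [1,[-0.88,-0.95,0],0],
    [1,[-0.88,-0.95,0],0],
  ],
)

```text
time_s: 2.9
eef_pos: [0.4033, 0.0257, 0.2393]
orientation: [[-0.905, 0.426, 0.002], [0.426, 0.905, -0.001], [-0.002, -0.0, -1.0]]
wrist_force: [1.0, 0.9, 0.1]
opening: 0.0884
grasp_force: 0.0
```

servo_tool(
  deltas=[
    [1,[-0.44,-0.47,0],0],
    [1,[-0.88,-0.95,0],0],
    [1,[-0.88,-0.95,0],0],
  ],
)

```text
time_s: 3.2
eef_pos: [0.4352, -0.0724, 0.2391]
orientation: [[-0.906, 0.424, 0.001], [0.424, 0.906, -0.001], [-0.002, -0.0, -1.0]]
wrist_force: [-0.1, 0.1, 0.2]
opening: 0.0879
grasp_force: 0.0
```

servo_tool(
  deltas=[
    [1,[-0.44,-0.47,0],0],
    [1,[-0.88,-0.95,0],0],
    [1,[-0.88,-0.95,0],0],
  ],
)

```text
time_s: 3.5
eef_pos: [0.467, -0.1706, 0.2387]
orientation: [[-0.906, 0.423, 0.001], [0.423, 0.906, -0.001], [-0.001, -0.0, -1.0]]
wrist_force: [-0.2, 0.4, 0.5]
opening: 0.0883
grasp_force: 0.0
```

servo_tool(
  deltas=[
    [1,[-0.44,-0.47,0],0],
    [1,[-0.6,-0.95,0],0],
    [1,[-0.6,-0.95,0],0],
    [1,[-0.6,-0.95,0],0],
  ],
)

```text
time_s: 3.9
eef_pos: [0.4771, -0.2558, 0.2382]
orientation: [[-0.907, 0.421, -0.001], [0.421, 0.907, 0.002], [0.001, 0.002, -1.0]]
wrist_force: [0.7, 0.3, 0.1]
opening: 0.0883
grasp_force: 0.0
```

```bash
python3 - <<'E'
from h import *
p=snapshot("wrist"); save(p,'e.png')
W=world(p);C=p["pixels"][p["depth"]>0].astype(int);x,y,z=W.T
for lo in (.03,.034):
  k=(z>lo)&(z<.044)&(C.max(1)<110)&(x>.42)&(x<.6)&(y>-.36)&(y<-.2)
  w=W[k][:,:2]; print(len(w),cv2.minAreaRect((w*1000).astype(np.float32)))
k=(z>.1)&(z<.118)&(x>.5); print('riser',cv2.minAreaRect((W[k][:,:2]*1000).astype(np.float32)))
o=telemetry.get_obs();print(o["eef_pos"],o["qpos"])
E
```

```text
948 ((538.3191528320312, -273.6901550292969), (105.39900970458984, 125.47586822509766), 64.43766021728516)
816 ((537.396728515625, -273.22332763671875), (105.49808502197266, 123.20584869384766), 64.29109954833984)
riser ((596.9572143554688, -334.0987854003906), (160.44515991210938, 112.13314819335938), 62.24482345581055)
[ 0.47709811 -0.25525422  0.2383435 ] [-7.11326838e-01  1.06367496e-01  1.69186197e+00  1.03546200e-03
  1.34482337e+00 -1.84854586e+00]
```

View pics/e.png

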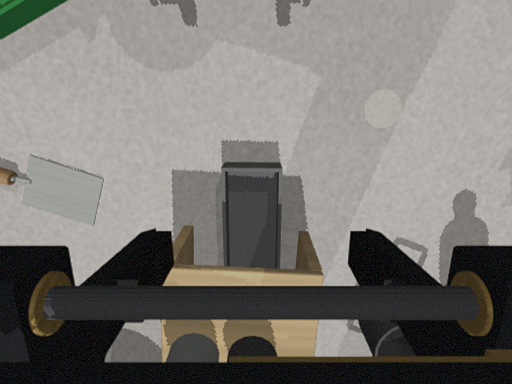

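The picture shows the grey tub: plain end at about (251,165), sides at columns 222 and 281, running under the riser at row 268. It is nearly aligned with the tool.

```bash
python3 - <<'E'
from h import *
p=snapshot("wrist")
m=np.zeros((384,512),bool); m[155:262,212:292]=1
W=world(p,m);z=W[:,2];k=(z>.033)&(z<.043)
o=telemetry.get_obs();R=o["orientation"];e=np.array(o["eef_pos"])
t=(W[k]-e)@np.array(R)*1000
print(k.sum(),np.percentile(t,[1,5,50,95,99],axis=0).round(1).tolist())
c=t[t[:,0]<np.percentile(t[:,0],80)]
print(cv2.minAreaRect(t[:,:2].astype(np.float32)), z[k].mean())
for s in(-1,1):
  q=t[np.sign(t[:,1]-np.median([t[:,1].min(),t[:,1].max()]))==s]; q=q[abs(q[:,1]-np.median(q[:,1]))<4]; print(np.polyfit(q[:,0],q[:,1],1),len(q))
m=np.zeros((384,512),bool); m[255:300,165:325]=1
W=world(p,m);k=(W[:,2]>.1)&(W[:,2]<.12);t=(W[k]-e)@np.array(R)*1000;print('riser edge x',np.percentile(t[:,0],[1,99]))
E
```

```text
931 [[-113.5, -44.0, 199.2], [-107.7, -43.3, 199.8], [-36.6, -11.8, 201.0], [-1.1, 23.5, 203.1], [-0.6, 24.0, 204.8]]
((-57.84711456298828, -9.970771789550781), (114.75797271728516, 68.0102310180664), 0.5592274069786072) 0.03730686425582985
[ 1.21157809e-02 -4.09532537e+01] 376
[5.11390128e-03 2.21173919e+01] 359
riser edge x [-102.59746799  -83.88158038]
```

servo_tool(
  deltas=[
    [1,[-0.37,-0.125,0.4],0],
    [1,[-0.37,-0.125,0.94],0],
    [1,[-0.37,-0.125,0.94],0],
  ],
)

```text
time_s: 4.3
eef_pos: [0.4967, -0.2747, 0.1579]
orientation: [[-0.908, 0.42, -0.008], [0.42, 0.908, 0.008], [0.011, 0.004, -1.0]]
wrist_force: [-0.3, 1.7, -0.9]
opening: 0.0878
grasp_force: 0.0
```

servo_tool(
  deltas=[
    [1,[0,0,0.4],0],
    [1,[0,0,0.94],0],
    [1,[0,0,0.94],0],
  ],
)

```text
time_s: 4.6
eef_pos: [0.4966, -0.2753, 0.0848]
orientation: [[-0.907, 0.42, -0.007], [0.42, 0.907, 0.006], [0.009, 0.003, -1.0]]
wrist_force: [-0.6, 0.2, 0.2]
opening: 0.088
grasp_force: 0.0
```

servo_tool(
  deltas=[
    [1,[0,0,0.3],0],
    [1,[0,0,0.6],0],
    [1,[0,0,0.8],0],
    [1,[0,0,0.94],0],
    [1,[0,0,0.94],0],
  ],
)

```text
time_s: 5.1
eef_pos: [0.499, -0.2787, 0.013]
orientation: [[-0.907, 0.421, -0.001], [0.421, 0.907, 0.001], [0.001, 0.0, -1.0]]
wrist_force: [-0.1, 0.0, -0.3]
opening: 0.088
grasp_force: 0.0
```

servo_tool(
  deltas=[
    [-0.2,[0,0,0],0],
    [-0.2,[0,0,0],0],
    [-0.2,[0,0,0],0],
    [-0.2,[0,0,0],0],
    [-0.2,[0,0,0],0],
    [-0.2,[0,0,0],0],
  ],
  force=15,
)

```text
time_s: 5.7
eef_pos: [0.4999, -0.2796, 0.0142]
orientation: [[-0.907, 0.421, 0.001], [0.421, 0.907, -0.001], [-0.002, -0.0, -1.0]]
wrist_force: [-0.8, 1.2, 6.1]
opening: 0.0681
grasp_force: 15.0
```

servo_tool(
  deltas=[
    [-0.2,[0.1,0,0],0],
    [-0.2,[0.25,0,0],0],
    [-0.2,[0.45,0,0],0],
    [-0.2,[0.65,0,0],0],
    [-0.2,[0.85,0,0],0],
    [-0.2,[1,0,0],0],
  ],
)

```text
time_s: 6.3
eef_pos: [0.4271, -0.2464, 0.0142]
orientation: [[-0.907, 0.422, 0.003], [0.422, 0.907, -0.003], [-0.004, -0.001, -1.0]]
wrist_force: [3.8, -2.3, 5.1]
opening: 0.0676
grasp_force: 15.0
```

servo_tool(
  deltas=[
    [-0.2,[0.2,0,0],0],
    [-0.2,[0.4,0,0],0],
    [-0.2,[0.6,0,0],0],
    [-0.2,[0.8,0,0],0],
    [-0.2,[0.9,0,0],0],
    [-0.2,[1,0,0],0],
    [-0.2,[1,0,0],0],
  ],
)

```text
time_s: 7.0
eef_pos: [0.3541, -0.2125, 0.014]
orientation: [[-0.907, 0.421, 0.001], [0.421, 0.907, -0.002], [-0.002, -0.001, -1.0]]
wrist_force: [-1.7, -0.7, 10.9]
opening: 0.0682
grasp_force: 15.0
```

servo_tool(
  deltas=[
    [-0.2,[0.1,0,0],0],
    [-0.2,[0.2,0,0],0],
    [-0.2,[0.2,0,0],0],
    [0.9,[0.2,0,0],0],
    [0.9,[0.2,0,0],0],
    [0.9,[0.2,0,0],0],
    [0.9,[0.2,0,-0.5],0],
    [0.9,[0.2,0,-1],0],
    [0.9,[0.2,0,-1],0],
  ],
)

```text
time_s: 7.9
eef_pos: [0.3417, -0.2074, 0.097]
orientation: [[-0.907, 0.421, 0.005], [0.421, 0.907, -0.006], [-0.007, -0.003, -1.0]]
wrist_force: [1.3, -0.6, 0.5]
opening: 0.0838
grasp_force: 0.0
```

servo_tool(
  deltas=[
    [0.9,[0,0,-0.5],0],
    [0.9,[0,0,-1],0],
    [0.9,[0,0,-1],0],
  ],
)

```text
time_s: 8.2
eef_pos: [0.3415, -0.2071, 0.1769]
orientation: [[-0.907, 0.421, 0.005], [0.421, 0.907, -0.006], [-0.007, -0.003, -1.0]]
wrist_force: [0.2, 0.1, -0.0]
opening: 0.084
grasp_force: 0.0
```

servo_tool(
  deltas=[
    [0,[-0.3,0,-0.3],0.2],
    [0,[-0.6,0,-0.6],0.5],
    [0,[-0.6,0,-0.6],0.8],
    [0,[-0.6,0,-0.6],1],
    [0,[-0.6,0,-0.6],1],
  ],
)

```text
time_s: 8.7
eef_pos: [0.3827, -0.2248, 0.2193]
orientation: [[-0.574, 0.819, -0.002], [0.819, 0.574, 0.002], [0.003, -0.0, -1.0]]
wrist_force: [-0.4, 0.6, -0.2]
opening: 0.0459
grasp_force: 0.0
```

servo_tool(
  deltas=[
    [0,[0,0,0],0.3],
    [0,[0,0,0],0.6],
    [0,[0,0,0],0.9],
    [0,[0,0,0],1],
    [0,[0,0,0],1],
  ],
)

```text
time_s: 9.2
eef_pos: [0.3826, -0.2249, 0.2198]
orientation: [[-0.091, 0.996, -0.001], [0.996, 0.091, 0.001], [0.002, -0.001, -1.0]]
wrist_force: [-0.5, -0.2, 0.4]
opening: 0.0437
grasp_force: 0.0
```

servo_tool(
  deltas=[
    [0,[0,0,0],0.3],
    [0,[0,0,0],0.6],
    [0,[0,0,0],0.9],
    [0,[0,0,0],1],
    [0,[0,0,0],1],
  ],
)

```text
time_s: 9.7
eef_pos: [0.3828, -0.2251, 0.2203]
orientation: [[0.418, 0.908, -0.001], [0.908, -0.418, 0.001], [0.0, -0.001, -1.0]]
wrist_force: [1.2, -0.2, -0.3]
opening: 0.0445
grasp_force: 0.0
```

```bash
cat > f.py <<'E'
from h import *
import sys
p=snapshot("wrist"); save(p,sys.argv[1])
o=telemetry.get_obs();R=np.array(o["orientation"]);e=np.array(o["eef_pos"])
W=world(p);C=p["pixels"][p["depth"]>0].astype(int);z=W[:,2]
for t in trace(p,"tub")[:2]:
  w=world(p,t["region"]);print('tub',round(t["confidence"],2),t["box"],np.percentile(w,[1,50,99],axis=0).round(3).tolist())
  for lo,hi in((.032,.045),(.075,.1)):
    q=w[(w[:,2]>lo)&(w[:,2]<hi)]
    if len(q)>5:
      print(lo,len(q),'world',cv2.minAreaRect((q[:,:2]*1000).astype(np.float32)));print('  tool',cv2.minAreaRect((((q-e)@R)[:,:2]*1000).astype(np.float32)))
print(e.round(4),R.round(3).tolist(),np.round(o["qpos"],2))
E
python3 f.py f.png
```

```text
tub 0.78 [184.4, 132.9, 355.1, 205.9] [[0.306, -0.283, 0.002], [0.389, -0.23, 0.004], [0.465, -0.169, 0.091]]
0.032 1880 world ((385.8389892578125, -226.15029907226562), (67.72740936279297, 160.58108520507812), 65.35374450683594)
  tool ((0.24309539794921875, 3.3440017700195312), (67.72698974609375, 160.5813751220703), 0.014906020835042)
0.075 477 world ((453.8379821777344, -257.324951171875), (27.63671112060547, 10.477377891540527), 65.6641845703125)
  tool ((0.26261329650878906, 78.10507202148438), (10.46378231048584, 27.635093688964844), 89.72270202636719)
[ 0.3828 -0.2251  0.2204] [[0.417, 0.909, -0.001], [0.909, -0.417, 0.001], [0.0, -0.001, -1.0]] [-0.8  -0.1   1.94 -0.    1.31 -0.37]
```

View pics/f.png

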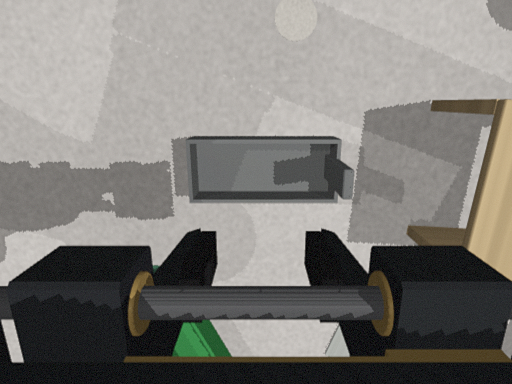

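servo_tool(
  deltas=[
    [0,[0,0.4,0.3],0],
    [0,[0,0.97,0.6],0],
    [0,[0,0.97,0.6],0],
    [0,[0,0.97,0.6],0],
  ],
)

```text
time_s: 10.2
eef_pos: [0.453, -0.2574, 0.171]
orientation: [[0.419, 0.908, -0.004], [0.908, -0.418, 0.003], [0.001, -0.005, -1.0]]
wrist_force: [-0.0, 1.6, 0.3]
opening: 0.0439
grasp_force: 0.0
```

servo_tool(
  deltas=[
    [0,[0,0,0.4],0],
    [0,[0,0,0.75],0],
    [0,[0,0,0.75],0],
  ],
)

```text
time_s: 10.5
eef_pos: [0.4512, -0.2562, 0.1116]
orientation: [[0.42, 0.908, -0.003], [0.908, -0.42, 0.003], [0.001, -0.004, -1.0]]
wrist_force: [-0.2, 0.4, -0.6]
opening: 0.044
grasp_force: 0.0
```

servo_tool(
  deltas=[
    [0,[0,0,0.3],0],
    [0,[0,0,0.5],0],
    [0,[0,0,0.68],0],
    [0,[0,0,0.68],0],
  ],
)

```text
time_s: 10.9
eef_pos: [0.453, -0.2577, 0.0589]
orientation: [[0.421, 0.907, -0.001], [0.907, -0.421, 0.0], [0.0, -0.001, -1.0]]
wrist_force: [-0.3, 1.1, 0.7]
opening: 0.044
grasp_force: 0.0
```

servo_tool(
  deltas=[
    [-1,[0,0,0],0],
    [-1,[0,0,0],0],
    [-1,[0,0,0],0],
    [-1,[0,0,0],0],
    [-1,[0,0,0],0],
    [-1,[0,0,0],0],
    [-1,[0,0,0],0],
  ],
  force=35,
)

```text
time_s: 11.6
eef_pos: [0.4536, -0.2581, 0.0592]
orientation: [[0.421, 0.907, -0.0], [0.907, -0.421, -0.0], [-0.0, 0.0, -1.0]]
wrist_force: [-1.4, 0.5, 6.0]
opening: 0.0099
grasp_force: 35.0
```

servo_tool(
  deltas=[
    [-1,[0,0,-0.1],0],
    [-1,[0.2,0,-0.12],0],
    [-1,[0.5,0,-0.12],0],
    [-1,[0.76,0,-0.12],0],
    [-1,[0.76,0,-0.12],0],
  ],
)

```text
time_s: 12.1
eef_pos: [0.4796, -0.2008, 0.0683]
orientation: [[0.419, 0.908, -0.0], [0.908, -0.419, 0.001], [0.001, -0.0, -1.0]]
wrist_force: [0.0, -0.4, -2.1]
opening: 0.0097
grasp_force: 35.0
```

servo_tool(
  deltas=[
    [-1,[0.2,0,0],0.1],
    [-1,[0.4,0,0],0.3],
    [-1,[0.6,0,0],0.5],
    [-1,[0.76,0,0],0.7],
    [-1,[0.76,0,0],0.81],
    [-1,[0.76,0,0],0.81],
  ],
)

```text
time_s: 12.7
eef_pos: [0.5047, -0.148, 0.0683]
orientation: [[0.757, 0.653, -0.0], [0.653, -0.757, -0.0], [-0.0, 0.0, -1.0]]
wrist_force: [0.2, 0.4, -1.3]
opening: 0.0098
grasp_force: 35.0
```

servo_tool(
  deltas=[
    [-1,[0,0,0],0.2],
    [-1,[0,0,0],0.4],
    [-1,[0,0,0],0.6],
    [-1,[0,0,0],0.81],
    [-1,[0,0,0],0.81],
  ],
)

```text
time_s: 13.2
eef_pos: [0.5046, -0.1484, 0.0684]
orientation: [[0.959, 0.284, 0.0], [0.284, -0.959, -0.0], [-0.0, 0.0, -1.0]]
wrist_force: [0.1, -0.4, -1.1]
opening: 0.0097
grasp_force: 35.0
```

servo_tool(
  deltas=[
    [-1,[0,0,0],0.2],
    [-1,[0,0,0],0.4],
    [-1,[0,0,0],0.6],
    [-1,[0,0,0],0.81],
    [-1,[0,0,0],0.81],
    [-1,[0,0,0],0.81],
  ],
)

```text
time_s: 13.8
eef_pos: [0.5046, -0.148, 0.0683]
orientation: [[0.991, -0.131, -0.0], [-0.131, -0.991, -0.0], [-0.0, 0.0, -1.0]]
wrist_force: [0.1, 0.5, -1.9]
opening: 0.0095
grasp_force: 35.0
```

```bash
cat > g.py <<'E'
from h import *
import sys
o=telemetry.get_obs();R=np.array(o["orientation"]);e=np.array(o["eef_pos"])
print(e.round(4),R.round(3).tolist(),np.round(o["qpos"],2),o["opening"])
W=[];C=[]
for n in("scene","side"):
  p=snapshot(n);W.append(world(p));C.append(p["pixels"][p["depth"]>0].astype(int))
  if len(sys.argv)>1 and n=="scene": cv2.imwrite('pics/'+sys.argv[1],cv2.resize(p["pixels"][120:300,200:400,::-1],(800,600)) )
W=np.vstack(W);C=np.vstack(C);x,y,z=W.T
def rect(n,k):
  w=W[k][:,:2];nb=np.array([(np.hypot(*(w-q).T)<.008).sum() for q in w]); w=w[nb>3]
  (cx,cy),(a,b),t=cv2.minAreaRect((w*1000).astype(np.float32)); print(n,len(w),[round(float(v),1) for v in(cx,cy,a,b,t)])
Q=(x>.48)&(x<.68)&(y>.1)&(y<.36)
wood=Q&(z<.08)&(C[:,0]-C[:,2]>50); rect('wood',wood); rect('foot',wood&(z>.003)&(z<.012))
g=(C.max(1)-C.min(1)<25)&(C.max(1)<110)&(x>.42)&(x<.62)
rect('tubrim',g&(y>-.23)&(y<.12)&(z>.025)&(z<.052))
rect('foot edges tray',(x>.48)&(x<.68)&(y>.06)&(y<.36)&(z>.095)&(z<.12))
E
python3 g.py g.png
```

```text
[ 0.5046 -0.148   0.0683] [[0.991, -0.131, -0.0], [-0.131, -0.991, -0.0], [-0.0, 0.0, -1.0]] [-0.51  0.3   1.85 -0.    0.99  1.19] 0.009452014980574215
wood 702 [574.3, 212.9, 168.4, 101.8, 81.1]
foot 426 [575.5, 212.5, 167.8, 98.8, 82.1]
tubrim 367 [516.0, -72.4, 162.4, 74.3, 82.3]
foot edges tray 588 [570.9, 205.1, 241.7, 88.7, 80.5]
```

View pics/g.png

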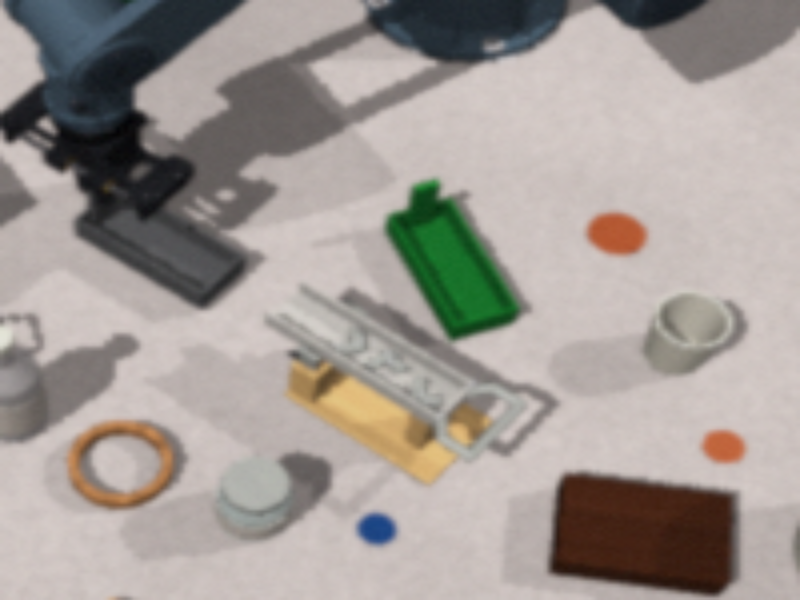

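servo_tool(
  deltas=[
    [-1,[0.1,-0.2,0],0],
    [-1,[0.2,-0.5,0],0],
    [-1,[0.25,-0.8,0],0],
    [-1,[0.25,-0.92,0],0],
    [-1,[0.25,-0.92,0],0],
    [-1,[0.25,-0.92,0],0],
  ],
)

```text
time_s: 14.5
eef_pos: [0.5343, -0.0779, 0.0682]
orientation: [[0.991, -0.135, -0.0], [-0.135, -0.991, -0.0], [-0.0, 0.0, -1.0]]
wrist_force: [0.7, -0.7, -0.8]
opening: 0.0096
grasp_force: 35.0
```

```bash
cat > w.py <<'E'
from h import *
import sys
p=snapshot("wrist"); save(p,sys.argv[1])
o=telemetry.get_obs();R=np.array(o["orientation"]);e=np.array(o["eef_pos"])
print(e.round(4),R.round(3).tolist(),o["opening"])
W=world(p);T=(W-e)@R*1000;z=W[:,2]
C=p["pixels"][p["depth"]>0].astype(int)
k=(z>.07)&(z<.125)&(T[:,1]<-90); print('tray',k.sum(),[cv2.minAreaRect(T[k][:,:2].astype(np.float32)) if k.sum()>5 else 0])
k=(C[:,0]-C[:,2]>50)&(z<.08)&(W[:,1]>.1)&(W[:,1]<.35); print('wood',k.sum(),[cv2.minAreaRect(T[k][:,:2].astype(np.float32)) if k.sum()>5 else 0])
if k.sum()>5: print(np.percentile(T[k],[1,50,99],axis=0).round(1).tolist())
E
python3 w.py w1.png; python3 g.py
```

```text
[ 0.5343 -0.0783  0.0683] [[0.991, -0.136, -0.0], [-0.136, -0.991, -0.0], [-0.0, 0.0, -1.0]] 0.009566691087527092
tray 0 [0]
wood 0 [0]
[ 0.5343 -0.0783  0.0683] [[0.991, -0.136, -0.0], [-0.136, -0.991, -0.0], [-0.0, 0.0, -1.0]] [-0.37  0.32  1.82 -0.    1.    1.34] 0.009566691087527092
wood 773 [574.2, 212.1, 169.4, 102.0, 81.4]
foot 477 [574.8, 215.8, 162.1, 101.8, 81.2]
tubrim 356 [546.0, -2.9, 162.9, 72.9, 82.6]
foot edges tray 636 [572.9, 203.7, 243.2, 89.4, 81.5]
```

View pics/w1.png

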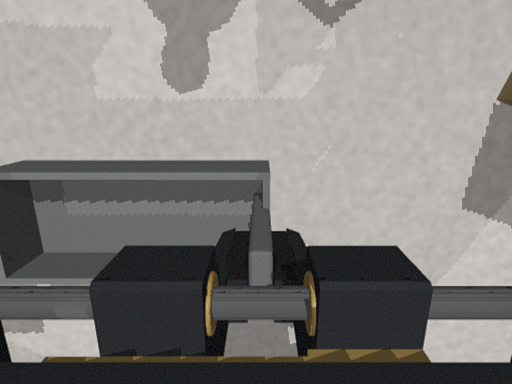

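servo_tool(
  deltas=[
    [-1,[-0.02,-0.1,0],0.015],
    [-1,[-0.02,-0.3,0.05],0.015],
    [-1,[-0.02,-0.45,0.09],0.015],
    [-1,[-0.02,-0.53,0.11],0.015],
    [-1,[-0.02,-0.55,0.12],0.015],
    [-1,[-0.02,-0.55,0.12],0.015],
    [-1,[-0.02,-0.55,0.12],0.015],
  ],
)

```text
time_s: 15.35
eef_pos: [0.5391, -0.0332, 0.0592]
orientation: [[0.99, -0.143, 0.0], [-0.143, -0.99, 0.0], [0.0, -0.0, -1.0]]
wrist_force: [-2.3, 2.0, 6.5]
opening: 0.0096
grasp_force: 35.0
```

servo_tool(
  deltas=[
    [-1,[0,-0.04,0],0],
    [-1,[0,-0.07,0],0],
    [-1,[0,-0.07,0],0],
  ],
)

```text
time_s: 15.65
eef_pos: [0.5404, -0.0283, 0.0592]
orientation: [[0.99, -0.144, 0.001], [-0.144, -0.99, -0.0], [0.001, 0.0, -1.0]]
wrist_force: [0.1, -1.3, 5.0]
opening: 0.0098
grasp_force: 35.0
```

servo_tool(
  deltas=[
    [-1,[0,-0.02,0],0],
    [-1,[0,-0.03,0],0],
    [-1,[0,-0.03,0],0],
  ],
)

```text
time_s: 15.95
eef_pos: [0.5406, -0.0268, 0.0592]
orientation: [[0.99, -0.144, 0.001], [-0.144, -0.99, -0.002], [0.001, 0.001, -1.0]]
wrist_force: [-1.2, -6.0, 5.2]
opening: 0.0099
grasp_force: 35.0
```

servo_tool(
  deltas=[
    [-1,[0,-0.02,0],0],
    [-1,[0,-0.03,0],0],
    [-1,[0,-0.03,0],0],
    [-1,[0,-0.03,0],0],
  ],
)

```text
time_s: 16.35
eef_pos: [0.5404, -0.0266, 0.0592]
orientation: [[0.99, -0.144, -0.0], [-0.144, -0.99, -0.005], [0.0, 0.005, -1.0]]
wrist_force: [-5.1, -15.9, 6.3]
opening: 0.0097
grasp_force: 35.0
```

```bash
python3 g.py
```

```text
[ 0.5404 -0.0266  0.0592] [[0.99, -0.144, -0.0], [-0.144, -0.99, -0.005], [0.0, 0.005, -1.0]] [-0.27  0.34  1.82 -0.01  0.98  1.45] 0.009695510301632237
wood 751 [573.1, 211.7, 170.4, 101.4, 81.8]
foot 442 [575.0, 214.0, 166.4, 98.7, 82.5]
tubrim 195 [551.8, 44.7, 155.7, 72.3, 81.8]
foot edges tray 681 [571.5, 204.5, 242.6, 87.3, 81.3]
```

servo_tool(
  deltas=[
    [-1,[0,0.025,0],0],
    [-1,[0,0.025,0],0],
    [0.1,[0,0.025,0],0],
    [0.1,[0,0.025,0],0],
    [0.1,[0,0.025,0],0],
    [0.1,[0,0.025,0],0],
    [0.1,[0,0.025,-0.2],0],
    [0.1,[0,0.025,-0.6],0],
    [0.1,[0,0.025,-1],0],
    [0.1,[0,0.025,-1],0],
  ],
)

```text
time_s: 17.45
eef_pos: [0.5432, -0.0259, 0.1433]
orientation: [[0.99, -0.143, 0.008], [-0.143, -0.99, -0.002], [0.008, 0.001, -1.0]]
wrist_force: [0.4, 0.1, -0.0]
opening: 0.0485
grasp_force: 0.0
```

servo_tool(
  deltas=[
    [0.1,[0,0,-0.6],0],
    [0.1,[0,0,-1],0],
    [0.1,[0,0,-1],0],
  ],
)

```text
time_s: 17.75
eef_pos: [0.5428, -0.0258, 0.2232]
orientation: [[0.99, -0.143, 0.008], [-0.143, -0.99, -0.002], [0.008, 0.001, -1.0]]
wrist_force: [0.8, 0.0, -0.1]
opening: 0.0483
grasp_force: 0.0
```

servo_tool(
  deltas=[
    [0.1,[0,-0.5,0],0],
    [0.1,[0,-1,0],0],
    [0.1,[0,-1,0],0],
  ],
)

```text
time_s: 18.05
eef_pos: [0.5509, 0.0576, 0.217]
orientation: [[0.99, -0.14, -0.002], [-0.14, -0.99, 0.002], [-0.002, -0.002, -1.0]]
wrist_force: [-0.1, 0.7, 0.3]
opening: 0.0486
grasp_force: 0.0
```

servo_tool(
  deltas=[
    [0.1,[0,-0.5,0],0],
    [0.1,[0,-1,0],0],
    [0.1,[0,-1,0],0],
  ],
)

```text
time_s: 18.35
eef_pos: [0.5625, 0.1362, 0.2171]
orientation: [[0.99, -0.14, -0.002], [-0.14, -0.99, 0.001], [-0.002, -0.001, -1.0]]
wrist_force: [0.1, -0.5, -0.0]
opening: 0.0484
grasp_force: 0.0
```

servo_tool(
  deltas=[
    [0,[0,-0.5,0],0],
    [0,[0,-1,0],0],
    [0,[0,-1,0],0],
  ],
)

```text
time_s: 18.65
eef_pos: [0.5741, 0.2147, 0.2172]
orientation: [[0.99, -0.14, -0.002], [-0.14, -0.99, 0.001], [-0.002, -0.0, -1.0]]
wrist_force: [0.2, -0.3, -1.6]
opening: 0.0438
grasp_force: 0.0
```

servo_tool(
  deltas=[
    [-0.1,[0,-0.5,0],0],
    [-0.1,[0,-1,0],0],
    [-0.1,[0,-1,0],0],
    [-0.1,[0,-1,0],0],
    [-0.1,[0,-1,0],0],
  ],
)

```text
time_s: 19.15
eef_pos: [0.586, 0.2893, 0.2179]
orientation: [[0.989, -0.145, -0.001], [-0.145, -0.989, -0.001], [-0.001, 0.001, -1.0]]
wrist_force: [-0.5, 0.5, -0.6]
opening: 0.0397
grasp_force: 0.0
```

```bash
cat > b.py <<'E'
from h import *
p=snapshot("wrist"); save(p,'bar.png')
o=telemetry.get_obs();R=np.array(o["orientation"]);e=np.array(o["eef_pos"])
print(e.round(4),R.round(3).tolist(),o["opening"],np.round(o["qpos"],2))
W=world(p);T=(W-e)@R*1000;z=W[:,2]
k=(z>.085)&(z<.125)&(abs(T[:,0])<60)&(T[:,1]>-40)&(T[:,1]<150)
print('tray+bar',k.sum(),cv2.minAreaRect(T[k][:,:2].astype(np.float32)))
q=T[k&(abs(T[:,0])<15)]
h,b=np.histogram(q[:,1],bins=np.arange(-40,150,4));print(list(zip(b.astype(int).tolist(),h.tolist())))
b=q[q[:,1]<q[:,1].min()+16]; print('bar',np.percentile(b,[1,50,99],axis=0).round(1).tolist())
E
python3 b.py; python3 g.py
```

```text
[0.5861 0.2894 0.2182] [[0.989, -0.145, -0.001], [-0.145, -0.989, -0.001], [-0.001, 0.001, -1.0]] 0.03967156520165758 [ 0.28  0.37  1.41 -0.    1.36  1.99]
tray+bar 13729 ((-2.4842300415039062, 57.848201751708984), (87.85511779785156, 184.4190216064453), 0.20601344108581543)
[(-40, 0), (-36, 78), (-32, 156), (-28, 168), (-24, 67), (-20, 0), (-16, 0), (-12, 0), (-8, 0), (-4, 0), (0, 0), (4, 0), (8, 1), (12, 161), (16, 98), (20, 146), (24, 152), (28, 154), (32, 149), (36, 139), (40, 158), (44, 148), (48, 149), (52, 140), (56, 124), (60, 136), (64, 142), (68, 147), (72, 176), (76, 154), (80, 158), (84, 157), (88, 151), (92, 219), (96, 164), (100, 141), (104, 82), (108, 134), (112, 161), (116, 181), (120, 189), (124, 174), (128, 175), (132, 134), (136, 105), (140, 104), (144, 140)]
bar [[-14.5, -34.2, 111.3], [0.6, -28.0, 113.3], [14.7, -22.7, 117.1]]
[0.5861 0.2894 0.2182] [[0.989, -0.145, -0.001], [-0.145, -0.989, -0.001], [-0.001, 0.001, -1.0]] [ 0.28  0.37  1.41 -0.    1.36  1.99] 0.03967156520165758
wood 717 [575.4, 211.3, 170.9, 101.4, 82.3]
foot 455 [573.5, 213.7, 168.0, 99.9, 81.1]
tubrim 353 [551.0, 46.4, 157.9, 75.8, 81.0]
foot edges tray 1137 [572.7, 202.7, 245.8, 90.4, 82.0]
```

View pics/bar.png

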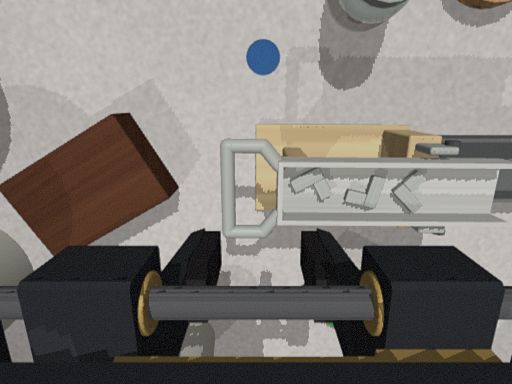

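The wrist view shows the bar at about (228,190), lined up with the tool. All three brackets are in the tray and the tub is under the spout. I'll descend and grip the bar.

servo_tool(
  deltas=[
    [-0.36,[-0.03,-0.2,0.1],0],
    [-0.36,[-0.03,-0.353,0.3],0],
    [-0.36,[-0.03,-0.353,0.6],0],
    [-0.36,[-0.03,-0.353,0.6],0],
    [-0.36,[-0.03,-0.353,0.6],0],
  ],
)

```text
time_s: 19.8
eef_pos: [0.5869, 0.32, 0.1692]
orientation: [[0.99, -0.143, -0.003], [-0.143, -0.99, -0.001], [-0.003, 0.001, -1.0]]
wrist_force: [0.0, -0.3, 0.1]
opening: 0.028
grasp_force: 0.0
```

```bash
sed -i 's/bar.png/bar2.png/' b.py; python3 b.py
```

```text
[0.5877 0.32   0.1706] [[0.99, -0.143, -0.0], [-0.143, -0.99, -0.0], [-0.0, 0.0, -1.0]] 0.028215908659336136 [0.32 0.45 1.41 0.   1.29 2.04]
tray+bar 15531 ((1.2175254821777344, 73.32551574707031), (86.84104919433594, 153.39730834960938), 0.1766599416732788)
[(-40, 0), (-36, 0), (-32, 0), (-28, 0), (-24, 0), (-20, 0), (-16, 0), (-12, 0), (-8, 0), (-4, 206), (0, 243), (4, 233), (8, 8), (12, 0), (16, 0), (20, 0), (24, 0), (28, 0), (32, 0), (36, 0), (40, 10), (44, 528), (48, 20), (52, 133), (56, 244), (60, 228), (64, 211), (68, 196), (72, 190), (76, 230), (80, 227), (84, 160), (88, 156), (92, 178), (96, 210), (100, 206), (104, 297), (108, 211), (112, 208), (116, 221), (120, 246), (124, 343), (128, 221), (132, 148), (136, 85), (140, 194), (144, 254)]
bar [[-14.6, -3.4, 63.7], [0.3, 2.2, 65.8], [14.7, 8.0, 69.9]]
```

servo_tool(
  deltas=[
    [-0.36,[0,0.027,0.2],0],
    [-0.36,[0,0.027,0.5],0],
    [-0.36,[0,0.027,0.75],0],
    [-0.36,[0,0.027,0.95],0],
    [-0.36,[0,0.027,0.95],0],
  ],
)

```text
time_s: 20.35
eef_pos: [0.5859, 0.3166, 0.0918]
orientation: [[0.99, -0.144, -0.004], [-0.144, -0.99, -0.001], [-0.004, 0.002, -1.0]]
wrist_force: [0.2, 0.0, 0.1]
opening: 0.0282
grasp_force: 0.0
```

servo_tool(
  deltas=[
    [-0.36,[0,0,0.11],0],
    [-0.36,[0,0,0.11],0],
    [-1,[0,0,0.11],0],
    [-1,[0,0,0.11],0],
    [-1,[0,0,0.11],0],
    [-1,[0,0,0.11],0],
    [-1,[0,0,0.11],0],
  ],
  force=15,
)

```text
time_s: 21.05
eef_pos: [0.588, 0.3173, 0.0868]
orientation: [[0.99, -0.144, 0.001], [-0.144, -0.99, 0.0], [0.001, -0.0, -1.0]]
wrist_force: [-1.2, -2.4, 4.1]
opening: 0.0112
grasp_force: 15.0
```

servo_tool(
  deltas=[
    [-1,[0,0.009,-0.12],0],
    [-1,[0,0.024,-0.239],0],
    [-1,[0,0.045,-0.357],0],
    [-1,[0,0.073,-0.474],0],
    [-1,[0,0.105,-0.59],0],
    [-1,[0,0.144,-0.704],0],
    [-1,[0,0.188,-0.815],0],
    [-1,[0,0.238,-0.925],0],
    [-1,[0,0.238,-0.925],0],
  ],
)

```text
time_s: 21.95
eef_pos: [0.5851, 0.2989, 0.1619]
orientation: [[0.99, -0.144, 0.002], [-0.144, -0.99, 0.001], [0.001, -0.002, -1.0]]
wrist_force: [2.2, 4.9, 0.6]
opening: 0.0113
grasp_force: 15.0
```

```bash
python3 g.py s1.png; python3 - <<'E'
from h import *
p=snapshot("side"); cv2.imwrite('pics/s1b.png',cv2.resize(p["pixels"][80:230,150:350,::-1],(800,600)))
E
```

```text
[0.5851 0.2989 0.1619] [[0.99, -0.144, 0.002], [-0.144, -0.99, 0.001], [0.001, -0.002, -1.0]] [0.29 0.43 1.45 0.   1.26 2.01] 0.011279678014102576
wood 904 [573.2, 212.8, 170.2, 102.8, 82.3]
foot 540 [574.4, 213.2, 169.1, 100.6, 82.3]
tubrim 357 [553.9, 45.2, 158.0, 73.0, 81.3]
foot edges tray 569 [566.3, 146.2, 133.0, 84.4, 68.8]
```

View pics/s1b.png

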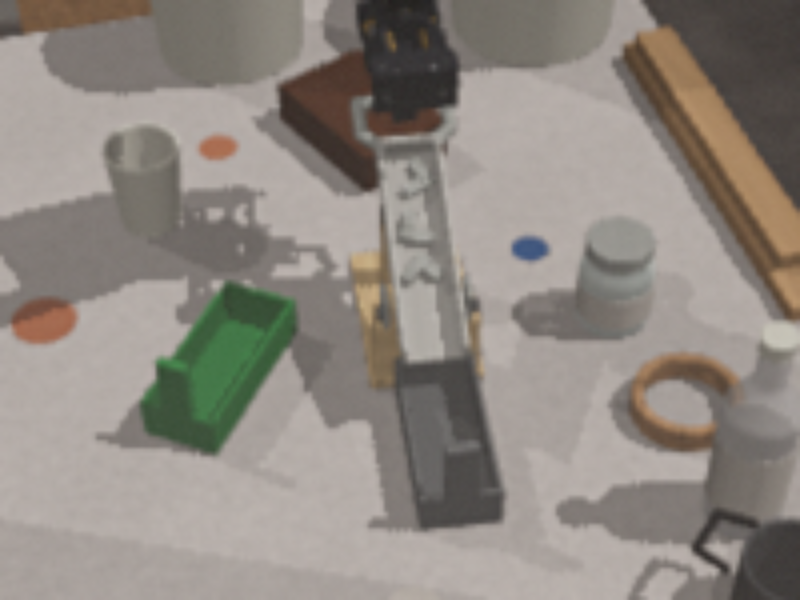

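servo_tool(
  deltas=[
    [-1,[0,0.055,-0.106],0],
    [-1,[0,0.116,-0.21],0],
    [-1,[0,0.181,-0.311],0],
    [-1,[0,0.251,-0.409],0],
    [-1,[0,0.328,-0.502],0],
    [-1,[0,0.408,-0.592],0],
    [-1,[0,0.491,-0.678],0],
    [-1,[0,0.58,-0.759],0],
    [-1,[0,0.691,-0.851],0],
    [-1,[0,0.691,-0.851],0],
    [-1,[0,0.691,-0.851],0],
    [-1,[0,0.691,-0.851],0],
  ],
)

```text
time_s: 23.3
eef_pos: [0.5771, 0.2466, 0.2305]
orientation: [[0.99, -0.142, 0.003], [-0.142, -0.99, 0.005], [0.002, -0.005, -1.0]]
wrist_force: [0.2, 10.1, 9.7]
opening: 0.0115
grasp_force: 15.0
```

```bash
python3 - <<'E'
from h import *
p=snapshot("side"); a=p["pixels"][80:230,150:350,::-1]
q=snapshot("scene"); b=q["pixels"][150:300,200:400,::-1]
cv2.imwrite('pics/s2.png',cv2.resize(np.vstack([a,b]),(600,600*300//200))[:, :] if 0 else cv2.resize(np.hstack([a,b]),(800,300),interpolation=cv2.INTER_CUBIC))
for P in(p,q):
  for i in range(1): 
    for t in trace(P,"bracket0"): print(P["shot"],round(t["confidence"],2),np.round(t["box"]),np.median(world(P,t["region"]),axis=0).round(3))
E
```

```text
22 0.72 [249. 169. 276. 214.] [0.548 0.04  0.016]
22 0.63 [252. 183. 258. 190.] [0.541 0.068 0.013]
23 0.23 [237. 190. 279. 236.] [0.55  0.029 0.012]
```

View pics/s2.png

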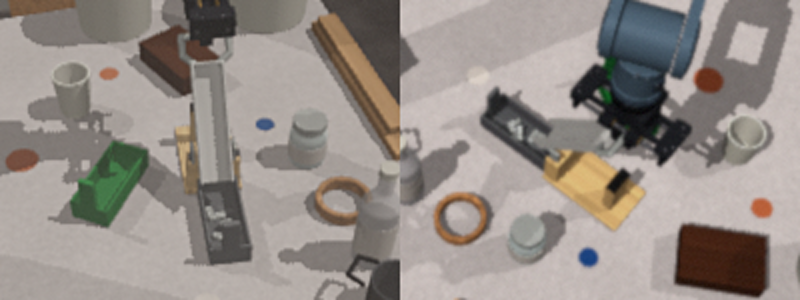

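servo_tool(
  deltas=[
    [-1,[0,-0.111,0.092],0],
    [-1,[0,-0.2,0.173],0],
    [-1,[0,-0.283,0.259],0],
    [-1,[0,-0.363,0.349],0],
    [-1,[0,-0.44,0.442],0],
    [-1,[0,-0.51,0.54],0],
    [-1,[0,-0.575,0.641],0],
    [-1,[0,-0.636,0.745],0],
    [-1,[0,-0.691,0.851],0],
    [-1,[0,-0.691,0.851],0],
  ],
)

```text
time_s: 24.5
eef_pos: [0.5851, 0.2999, 0.1593]
orientation: [[0.99, -0.143, 0.001], [-0.143, -0.99, 0.001], [0.001, -0.002, -1.0]]
wrist_force: [3.6, 4.5, 1.1]
opening: 0.0113
grasp_force: 15.0
```

servo_tool(
  deltas=[
    [-1,[0,-0.05,0.11],0],
    [-1,[0,-0.094,0.221],0],
    [-1,[0,-0.133,0.335],0],
    [-1,[0,-0.165,0.451],0],
    [-1,[0,-0.193,0.568],0],
    [-1,[0,-0.214,0.686],0],
    [-1,[0,-0.229,0.8],0],
    [-1,[0,-0.235,0.86],0],
    [-1,[0,-0.238,0.9],0],
    [-1,[0,-0.238,0.92],0],
    [-1,[0,-0.238,0.925],0],
    [-1,[0,-0.238,0.925],0],
  ],
)

```text
time_s: 25.7
eef_pos: [0.5879, 0.3173, 0.0861]
orientation: [[0.99, -0.144, 0.001], [-0.144, -0.99, -0.001], [0.001, 0.0, -1.0]]
wrist_force: [2.4, 0.8, 4.9]
opening: 0.0114
grasp_force: 15.0
```

servo_tool(
  deltas=[
    [-0.6,[0,0,0],0],
    [-0.36,[0,0,0],0],
    [-0.36,[0,0,0],0],
    [-0.36,[0,0,0],0],
    [-0.36,[0,0,0],0],
    [-0.36,[0,0,-0.2],0],
    [-0.36,[0,0,-0.5],0],
    [-0.36,[0,0,-1],0],
    [-0.36,[0,0,-1],0],
  ],
)

```text
time_s: 26.6
eef_pos: [0.5913, 0.3188, 0.1741]
orientation: [[0.99, -0.144, 0.011], [-0.144, -0.99, 0.004], [0.011, -0.005, -1.0]]
wrist_force: [-0.6, 0.3, 0.7]
opening: 0.0279
grasp_force: 0.0
```

servo_tool(
  deltas=[
    [-0.36,[-0.5,0,-0.5],0],
    [-0.36,[-1,0,-1],0],
    [-0.36,[-1,0,-1],0],
    [-0.36,[-1,0,-1],0],
  ],
)

```text
time_s: 27.0
eef_pos: [0.5086, 0.3299, 0.249]
orientation: [[0.99, -0.142, 0.005], [-0.142, -0.99, 0.002], [0.005, -0.003, -1.0]]
wrist_force: [0.6, -0.6, 0.5]
opening: 0.0279
grasp_force: 0.0
```

```bash
python3 g.py; python3 - <<'E'
from h import *
p=snapshot("side"); a=p["pixels"][80:230,150:350,::-1]
q=snapshot("scene"); b=q["pixels"][150:300,200:400,::-1]
cv2.imwrite('pics/s3.png',cv2.resize(np.hstack([a[50:150,40:160],b[30:130,20:140]]),(800,333),interpolation=cv2.INTER_CUBIC))
E
```

```text
[0.5086 0.3299 0.249 ] [[0.99, -0.142, 0.005], [-0.142, -0.99, 0.002], [0.005, -0.003, -1.0]] [ 0.38  0.24  1.52 -0.    1.38  2.09] 0.0279403159386953
wood 709 [573.9, 211.8, 170.2, 99.4, 82.1]
foot 427 [573.5, 213.0, 167.4, 99.5, 81.4]
tubrim 351 [552.6, 44.6, 158.4, 73.6, 80.5]
foot edges tray 933 [569.7, 205.8, 244.9, 90.8, 79.4]
```

View pics/s3.png

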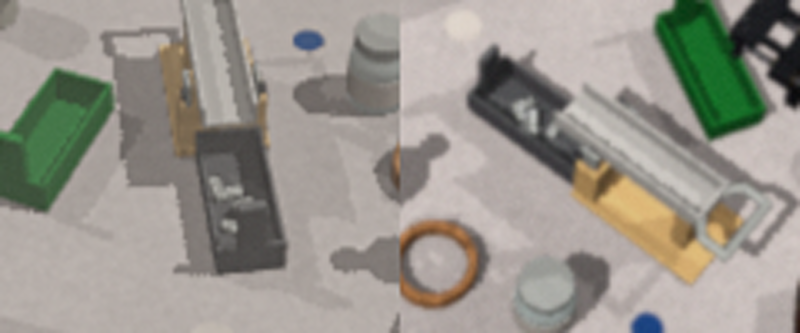

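The tray is empty and back on its rest. The brackets are in the tub at about (230,195), and the tub sits against the stand.

```bash
python3 -c "
from h import *
print(r.close_job())"
```

```text
the job is handed in; nothing more can be done
None
```

The job is handed in after about 27 s of the 72 s: the grey tub is against the stand in line with the tray, the brackets have slid into it (the tray shows empty in the last picture), the tray was lowered slowly onto its rest, and no other object was handled.

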